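Clip the tip box to the counter eye

ROBOT

A 6-joint arm with a two-finger parallel gripper is mounted at the origin on the work surface. World frame = base frame: x ahead of the robot, y to its left, z up, the work surface at z = 0. Lengths are in mm, angles in rad, forces in N, time in s.
With the tool pointing down it reaches from about 350 to 775 mm from the base axis. Payload 7.3 kg.
Tool frame: the origin (TCP) lies at the centre of the arm's flange, where the gripper is bolted on; the fingertips stand 178 mm ahead of it and the grasp point (between the pads) lies 159 mm ahead of it; z points along the fingers, y is the direction in which the jaws open and shut (so a half turn about z gives the same grasp; the last joint's range is limited). The gripper opens to 92 mm and grips with 3 to 60 N. Pads are 19 mm wide; open, the fingers measure 130 mm over their backs; the gripper's body (75 mm by 190 mm) begins 47 mm behind the grasp point.
Start: joints at [1.091, 0.342, 1.524, -0, 1.275, -0.146], TCP at [171.987, 496.032, 404.741] pointing down, gripper open.
Joint ranges: [-2.53, 2.53], [-0.77, 2.02], [0.04, 2.7], [-1, 4.14], [0.28, 2.66], [-3.11, 3.11]. Speed limits (rad/s): [2.57, 2.57, 3.14, 3.14, 3.14, 3.14].

INTERFACE

Orientations are given as [roll, pitch, yaw] about the fixed x, y, z axes, in that order (R = Rz(yaw) Ry(pitch) Rx(roll)).
In Python, from plant import get_obs, capture, close_job gives the robot as it stands. The module is installed in compiled form; this text tells all that it offers.
- The arm moves only by the shell command python3 -m pendant 'ROWS'. ROWS is JSON, a list of rows, each a list of 3 entries, a list of its own where there are three numbers: the shift along the tool's x, y, z in m, then the turn, a rotation vector about the tool's x, y, z in rad, then the finger opening in m, from 0 to 0.0918. In form: [[[tx, ty, tz], [wx, wy, wz], fingers], ...]. A call has 1 to 10 rows; each row is the pose to reach, as a shift and turn from the pose commanded when the call began, along the tool's axes at that moment; what a row does not reach only later rows make up. A row lasts 1/12 s, in which the tool goes at most 41.7 mm and 7.16 degrees, less where a joint would pass 70% of its speed; a pose out of reach is approached as far as the arm can. A call with a gripper value outside its range is refused whole. The fingers move at their own pace and stop on an object; the grip force is fixed at half the most. Time passes only in rows, so rows that repeat a pose let the fingers close. It gives the time, the measured TCP pose, the force and the opening at its end, in the units of the state.
- get_obs(): the state, without advancing time (a new reading comes with each control period).
- capture(name): name is "scene" or "top"; returns a dict with "color" (420x560x3 uint8, red, green, blue), "mtx" (3x3 intrinsics, pixels), "rvec" (rotation vector, rad) and "tvec" (3), from world to camera coordinates, as OpenCV has them. Camera axes: x right, y down, z forward; pixel columns grow to the right and rows downward; lengths in mm; the calibration is good to about 2 mm. A picture is of the moment at which its call begins. There is no depth.
- close_job(): hands the job in, once; it reports no verdict.
The state is a dict: "time": time; "joint_positions": joint angles; "dq": joint speeds; "tau": joint torques, N m; "tool_pos": TCP position; "tcp_rot": TCP orientation; "contact_force": force on the tool from outside, world axes, zero at the start; "moment": the same for the moment, N m; "grip_width": finger opening in mm.
Only numpy, scipy, OpenCV 4.12 (cv2) and the standard library are available. Lean on these libraries where they do the work, as an engineer would, in place of code of your own. Each camera call takes 0.05 s, during which the arm holds its last target. There are 200 camera calls.

TASK

Slide the wooden tip box along the counter so that the snap hook on its front clips round one leg of the steel eye, the leg on the rail's side, farther from the robot, its sprung gate pressed in by the leg and shut again behind it. Then, still clipped, push the box round on the eye until its side lies flat against the wooden rail. Keep the box down on the counter and leave the other café things where they are.

Things in the scene. Friction and masses are not known exactly. Their poses are not given: they have to be found in the camera images.
- tip_box: Loose pale wooden tip box, 140 mm long (x), 100 wide (y), 55 high, 0.3 to 0.6 kg, coin slot in the lid; too wide for most grippers, so push it. Origin: centre of its underside. Its +x points out of its front, where a flat steel snap hook is fixed. It starts on the -y side of the eye's leg (see eye_leg), origin 205 to 265 mm from it, hook pointing at the leg within about 0.4 rad.
- hook_mouth (a point): Middle of the snap hook's shut gate, at x = 130, y = 0, z = 20 mm in the tip box's frame (same axes). From here the hook is a level U of 10 mm bar: two jaws 28 mm apart (clear, centres y = +19 and -19) run back to a bridge with its inner face 42 mm behind; ahead, the jaw ends flare 9 mm on to y = +26 and -26 as a lead-in. The mouth opens to +x.
- gate (a joint): Sprung gate across the hook's mouth: 7 mm bar, 29 mm long, hinged at the +y jaw. 0 = shut; positive (rad, to 1.3) = swung inward to the box; never outward. Spring: 1 to 4 N at the tip, which slides the box back if let go half-way. The leg pushed straight in opens it to about 1 rad; it snaps shut once the leg's axis is 28 to 37 mm (the bridge) behind hook_mouth. Clipped, the leg lies 8 to 37 behind.
- eye_leg (a point): Point on the axis of the upright round leg (10 mm thick) of the fixed steel eye that the hook must close round, 20 mm above the counter, level with the hook. The eye is a closed arch 75 mm high on a 5 mm base plate; its other leg stands 65 mm off along this frame's -x (the robot's side). Frame: z up, yaw -0.2 to 0.3 rad in the world.
- rail: Fixed dark wooden rail, 130 mm long (x), 18 thick, 40 high, on the side of the eye away from the robot. Origin: on the counter, half-way along its inner face; +y points out of that face to the box, +x along the rail to the eye. At the end the box's -y side lies flat on it, box x along rail x. The face's plane passes 54 mm from the leg's axis; its x is 0.6 rad counter-clockwise from eye_leg's +y.
- jug: Steel milk jug, 105 mm high, 90 mm wide plus a side handle, standing beyond the eye; leave it. Origin: centre of its underside.
- cup: Green mug with a side handle, 70 mm high, 90 mm wide, behind the rail; leave it. Origin: centre of its underside.
- tamper: Steel coffee tamper, 90 mm high, 58 mm wide, to the far side of the tip box; leave it. Origin: centre of its underside.
- carton: Milk carton, 70 x 70 x 217 mm, on the robot's right; leave it. Origin: centre of its underside.
- portafilter: Coffee portafilter lying on the robot's left, 32 mm high, head 70 mm wide, with a black handle reaching 175 mm from the head's centre; leave it. Origin: under its head.
Things that resemble listed ones, but are neither listed nor needed, are in the scene too. What is meant by the tip_box is not purple, and is the smaller of those in its own colour.

How it is judged (in metres and radians):
On the way, in this order (a step that is already met when the one before it is completed fails the run):
1. the snap hook is clipped round the eye's leg, its gate shut behind it (x of eye_leg in the frame of tip_box between 0.085 and 0.126 m and y of eye_leg in the frame of tip_box between -0.014 and 0.014 m and value of joint gate below 0.15 rad), for 0.2 s.
2. the box, still clipped, lies with its side flat against the rail (angle between the x axis of tip_box and the x axis of rail, either way round below 0.12 rad and y of rail in the frame of tip_box above -0.06 m and x of eye_leg in the frame of tip_box between 0.085 and 0.126 m and value of joint gate below 0.15 rad), for 0.1 s.
At the end, for the whole second after the job is handed in: The eye's leg is inside the snap hook with the gate shut (under 0.15 rad); the box rests flat on the counter, at rest, parallel to the rail within 0.12 rad, with its side against the rail (middle of the gap under 10 mm) (all of step 2 and y of eye_leg in the frame of tip_box between -0.014 and 0.014 m and height (world z) of tip_box below 0.006 m and angle between tip_box's own z axis and vertical below 0.06 rad and linear speed of tip_box below 0.01 m/s); the robot touches nothing.
It fails at once if the tip box is lifted more than 25 mm off the counter (height (world z) of tip_box above 0.025 m).
It fails at once if a bystander (jug, cup, tamper, carton or portafilter) is moved by more than 25 mm (distance of any of jug, cup, tamper, carton, portafilter from where it was at the start of the episode above 0.025 m).
It also fails if it takes over 58 s, if anything falls off the work surface, if the arm or the gripper's body presses on something with over 40 N, if the wrist force passes 120 N, or if a joint passes its speed limit or range.

## Working session

There is one attempt and no reset: what is moved stays moved. The work goes in short steps, Python scripts to look and compute and a shell command to move; the robot and the scene stay as the last step left them, time stands still between calls to the robot, and variables do not carry over. Pictures are saved under pics/ and viewed, about 8 in all and at most 12, crops included, and the job is handed in when it is done.

```bash
mkdir -p pics
cat > h.py <<'E'
import numpy as np, cv2
from plant import get_obs, capture
def cam(n):
    c=capture(n); c['R']=cv2.Rodrigues(np.array(c['rvec'],float))[0]; c['t']=np.array(c['tvec'],float).reshape(3); return c
def ray(c,u,v,z):
    d=c['R'].T@np.linalg.inv(np.array(c['mtx']))@np.array([u,v,1.]); o=-c['R'].T@c['t']
    return o+d*(z-o[2])/d[2]
def proj(c,p):
    return cv2.projectPoints(np.array(p,float).reshape(-1,3),np.array(c['rvec'],float),np.array(c['tvec'],float),np.array(c['mtx'],float),None)[0].reshape(-1,2)
def save(c,f,box=None,s=1):
    im=c['color'][...,::-1]
    if box: im=im[box[1]:box[3],box[0]:box[2]]
    cv2.imwrite(f,cv2.resize(im,None,fx=s,fy=s,interpolation=cv2.INTER_CUBIC))
E
python3 - <<'E'
from h import *
import pickle
for n in('top','scene'):
    c=cam(n); save(c,f'pics/{n}0.png',s=1.4); pickle.dump(c,open(n+'0.pkl','wb')); print(n,(-c['R'].T@c['t']).round())
o=get_obs(); print(o)
E
```

```text
top [ 411.  -47. 1230.]
scene [1311. -154. 1192.]
{'time': 0.1, 'joint_positions': array([ 1.09101749e+00,  3.42643068e-01,  1.52490901e+00, -3.66814275e-05,
        1.27540332e+00, -1.46010658e-01]), 'dq': array([ 0.00036738, -0.00234455, -0.00198153, -0.00023968, -0.00071051,
        0.00088722]), 'tau': array([ 1.92683998e-03, -4.32004023e+01, -2.44693047e+01,  7.17846723e-02,
        5.27271582e-02, -1.05455713e-04]), 'tool_pos': array([171.92616785, 495.92442002, 404.12383367]), 'tcp_rot': array([-3.14023931e+00, -1.63563644e-04,  2.80783507e+00]), 'contact_force': array([-0.35272506,  0.6639757 ,  0.47225583]), 'moment': array([-0.06204104, -0.04394538,  0.0134414 ]), 'grip_width': 92.15398002974096}
```

View pics/top0.png

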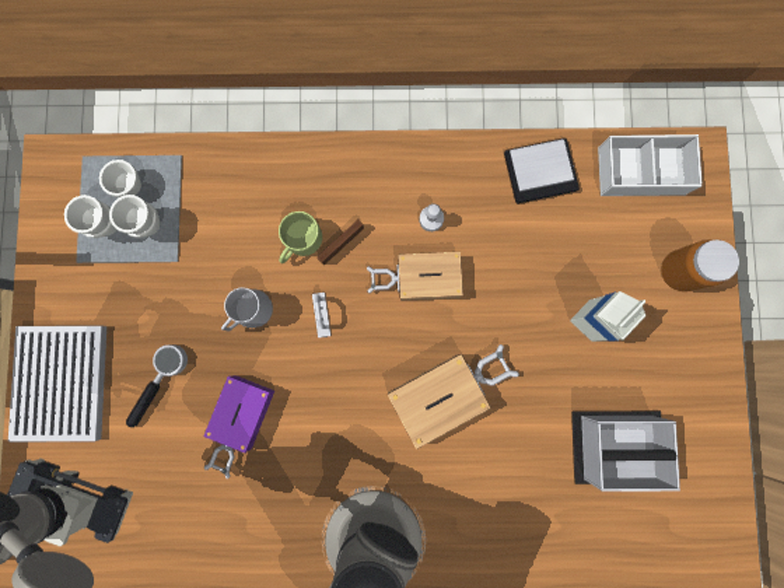

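View pics/scene0.png

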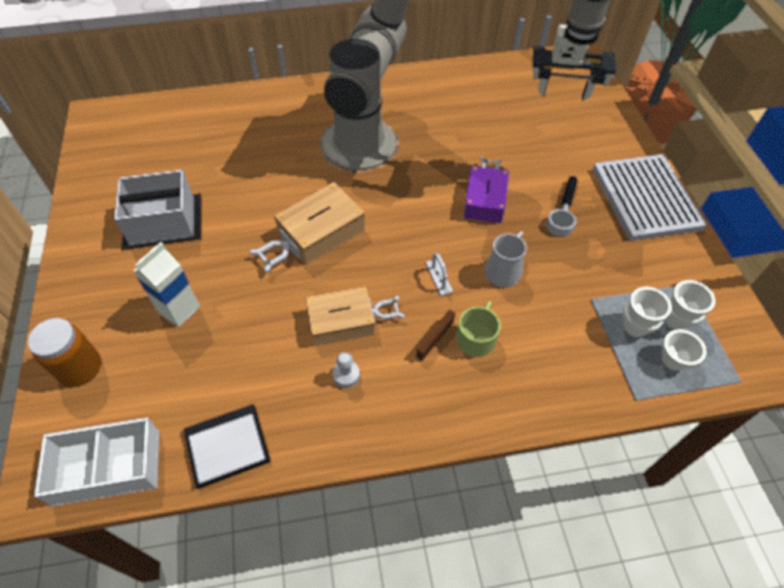

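The top view shows the tip box at about (430,275) with its hook to the left at (380,278). The eye is at (322,314), the rail at (342,241), the green cup at (300,233) and the tamper at (432,217). I'll enlarge this area next.

Run:
```python
from h import *
import pickle
c=pickle.load(open('top0.pkl','rb')); save(c,'pics/topc.png',(190,135,350,255),5)
c=pickle.load(open('scene0.pkl','rb')); save(c,'pics/scc.png',(205,160,365,280),5)
```

```text
(no output)
```

View pics/topc.png

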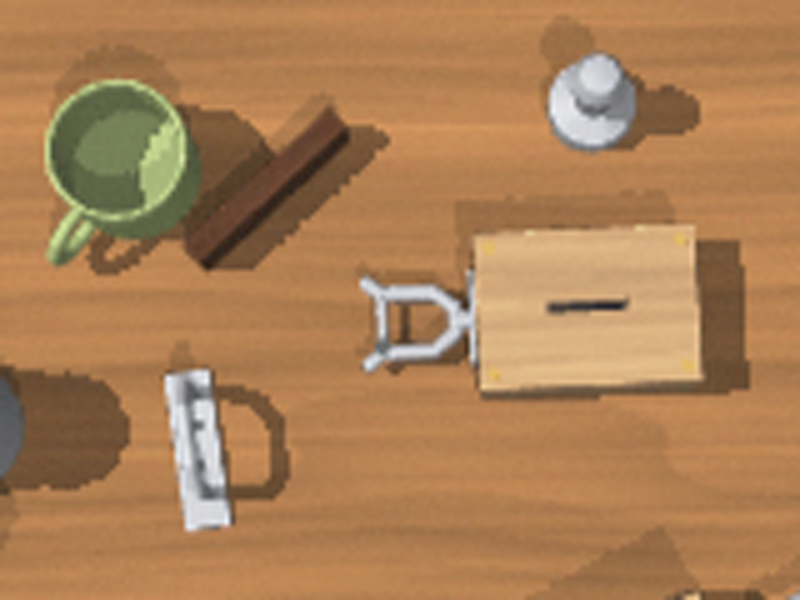

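View pics/scc.png

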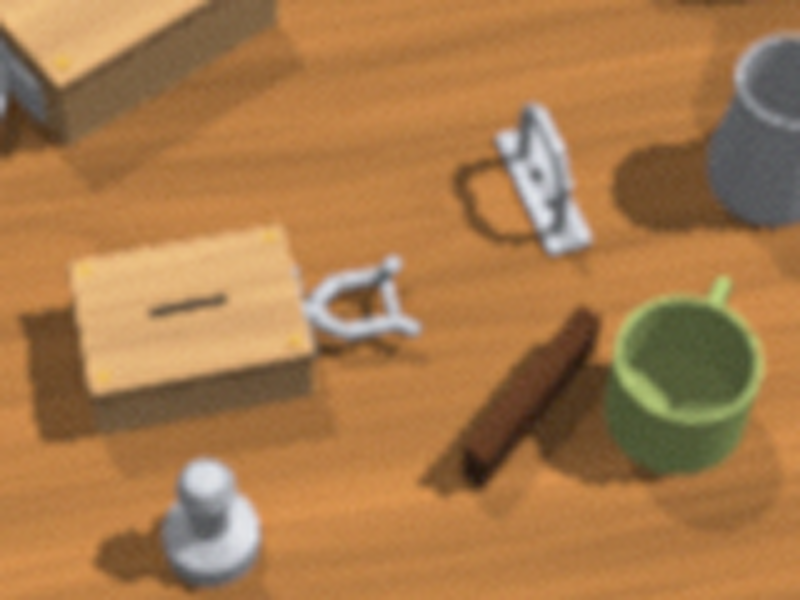

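```bash
cat > m.py <<'E'
from h import *
import pickle
c=pickle.load(open('top0.pkl','rb')); s=pickle.load(open('scene0.pkl','rb'))
f=lambda u,v,z:ray(c,190+(u+.5)/5-.5,135+(v+.5)/5-.5,z)[:2]
g=lambda u,v,z:ray(s,205+(u+.5)/5-.5,160+(v+.5)/5-.5,z)[:2]
B=np.array([f(*p,55) for p in[(472,235),(695,226),(702,380),(481,393)]]); print('box',B.round(),B.mean(0).round(1))
d=(B[0]+B[3]-B[1]-B[2])/2; print(np.linalg.norm(d),np.arctan2(d[1],d[0]))
Bs=np.array([g(*p,55) for p in[(70,265),(281,227),(314,356),(93,396)]]); print('box scene',Bs.round(),Bs.mean(0).round(1)); e=(Bs[1]+Bs[2]-Bs[0]-Bs[3])/2; print(np.linalg.norm(e),np.arctan2(e[1],e[0]))
P=np.array([f(*p,5) for p in[(165,375),(210,370),(187,530),(232,525)]]); m=P.mean(0);a=(P[0]+P[1]-P[2]-P[3])/2
print('plate',P.round(),m.round(1),np.linalg.norm(a),'yaw',np.arctan2(a[1],a[0])); L=m+32.5*a/np.linalg.norm(a); print('leg',L)
Ps=np.array([g(*p,5) for p in[(496,138),(520,130),(548,252),(590,240)]]); print('plate scene',Ps.round(),Ps.mean(0).round(1))
for n,p in dict(r0=(345,130,40),r1=(208,268,40)).items(): print(n,f(*p).round(1))
for n,p in dict(r0=(472,480,0),top0=(465,458,40),top1=(580,312,40)).items(): print(n,'sc',g(*p).round(1))
y=np.arctan2(a[1],a[0])+np.pi/2+.6
print('rail yaw expected',y,'n',np.array([-np.sin(y),np.cos(y)]))
print('tamper',f(592,107,0),'cup',f(122,165,0),'jug?')
E
python3 m.py
```

```text
box [[ 632.  -61.]
 [ 637. -201.]
 [ 540. -204.]
 [ 532.  -66.]] [ 585.3 -133.1]
139.03515114709893 1.6123006189532054
box scene [[ 543. -201.]
 [ 538.  -64.]
 [ 637.  -59.]
 [ 641. -197.]] [ 590.  -130.3]
137.42542590255482 1.6038251032078399
plate [[551. 139.]
 [554. 110.]
 [450. 124.]
 [453.  95.]] [502.1 116.8] 101.99694061328017 yaw 0.1470105261061477
leg [534.2943837  121.56459599]
plate scene [[457.  98.]
 [453. 116.]
 [556. 112.]
 [551. 142.]] [504.5 116.9]
r0 [704.3  19.3]
r1 [615.4 106.8]
r0 sc [711.   27.5]
top0 sc [715.7  20.3]
top1 sc [626.3 113.6]
rail yaw expected 2.317806852901044 n [-0.73372334 -0.67944835]
tamper [ 728.12185463 -142.273166  ] cup [691.89474445 169.40750555] jug?
```

```bash
cat > g.py <<'E'
# usage: g.py x y z yaw ... : tool shift (m) and turn from the present pose to each waypoint (mm, rad)
import sys
from h import *
o=get_obs(); yaw=o['tcp_rot'][2]; p=o['tool_pos']
print('t',round(o['time'],2),'pos',p.round(1),'rot',o['tcp_rot'].round(3),'F',o['contact_force'].round(1),'w',round(o['grip_width'],1))
a=list(map(float,sys.argv[1:])); c,s=np.cos(yaw),np.sin(yaw)
for w in np.reshape(a,(-1,4)):
    d=w[:3]-p; t=np.array([c*d[0]+s*d[1], s*d[0]-c*d[1], -d[2]])/1000
    r=-((w[3]-yaw+np.pi)%(2*np.pi)-np.pi); print(t.round(4),'wz',round(r,4),'rows',max(np.linalg.norm(t)/.0417,abs(r)/.125).round(1))
E
python3 g.py 381 134 404 2.2 585 -240 404 1.605
```

```text
t 0.1 pos [171.9 495.9 404.1] rot [-3.14  -0.     2.808] F [-0.4  0.7  0.5] w 92.2
[-3.161e-01 -2.735e-01  1.000e-04] wz 0.6078 rows 10.0
[-6.314e-01 -5.600e-01  1.000e-04] wz 1.2028 rows 20.2
```

```bash
T='[[-0.631,-0.560,0],[0,0,1.203],0.05]'; python3 -m pendant '[[[-0.3161,-0.2735,0],[0,0,0.6],0.05],[[-0.3161,-0.2735,0],[0,0,0.6],0.05],[[-0.3161,-0.2735,0],[0,0,0.6],0.05],[[-0.3161,-0.2735,0],[0,0,0.6],0.05],[[-0.3161,-0.2735,0],[0,0,0.6],0.05],[[-0.3161,-0.2735,0],[0,0,0.6],0.05],[[-0.3161,-0.2735,0],[0,0,0.6],0.05],[[-0.3161,-0.2735,0],[0,0,0.6],0.05],[[-0.3161,-0.2735,0],[0,0,0.6],0.05],[[-0.3161,-0.2735,0],[0,0,0.6],0.05]]'; python3 g.py 585 -240 404 1.605
```

```text
time: 0.93
tool_pos: [380.7, 133.2, 404.7]
tcp_rot: [3.141, -0.0, 2.208]
contact_force: [1.5, 0.5, -0.4]
grip_width: 50.3
t 0.93 pos [380.7 133.2 404.7] rot [ 3.141 -0.     2.208] F [ 1.5  0.5 -0.4] w 50.3
[-0.4215 -0.0578  0.0007] wz 0.6028 rows 10.2
```

```bash
python3 -m pendant '[[[-0.4215,-0.0578,0],[0,0,0.603],0.05],[[-0.4215,-0.0578,0],[0,0,0.603],0.05],[[-0.4215,-0.0578,0],[0,0,0.603],0.05],[[-0.4215,-0.0578,0],[0,0,0.603],0.05],[[-0.4215,-0.0578,0],[0,0,0.603],0.05],[[-0.4215,-0.0578,0],[0,0,0.603],0.05],[[-0.4215,-0.0578,0],[0,0,0.603],0.05],[[-0.4215,-0.0578,0],[0,0,0.603],0.05],[[-0.4215,-0.0578,0],[0,0,0.603],0.05],[[-0.4215,-0.0578,0],[0,0,0.603],0.05]]'; python3 g.py 585 -240 200 1.605
```

```text
time: 1.77
tool_pos: [580.9, -232.3, 404.1]
tcp_rot: [-3.141, -0.001, 1.604]
contact_force: [1.9, 0.6, -0.2]
grip_width: 49.9
t 1.77 pos [ 580.9 -232.3  404.1] rot [-3.141e+00 -1.000e-03  1.604e+00] F [ 1.9  0.6 -0.2] w 49.9
[-0.0078  0.0038  0.2041] wz -0.0005 rows 4.9
```

```bash
python3 -m pendant '[[[-0.006,0.007,0.1],[0,0,0],0.05],[[-0.006,0.007,0.1],[0,0,0],0.05],[[-0.006,0.007,0.1],[0,0,0],0.05],[[-0.006,0.007,0.204],[0,0,0],0.05],[[-0.006,0.007,0.204],[0,0,0],0.05],[[-0.006,0.007,0.204],[0,0,0],0.05],[[-0.006,0.007,0.204],[0,0,0],0.05],[[-0.006,0.007,0.204],[0,0,0],0.05]]'
python3 - <<'E'
from h import *
c=cam('top'); save(c,'pics/t1.png',(190,135,350,255),5)
E
python3 g.py
```

```text
time: 2.43
tool_pos: [587.4, -236.0, 199.7]
tcp_rot: [-3.139, -0.002, 1.605]
contact_force: [0.2, -0.8, 1.4]
grip_width: 50.2
t 2.48 pos [ 588.1 -236.3  201.6] rot [3.141 0.    1.605] F [-0.4  0.6 -0.6] w 50.1
```

View pics/t1.png

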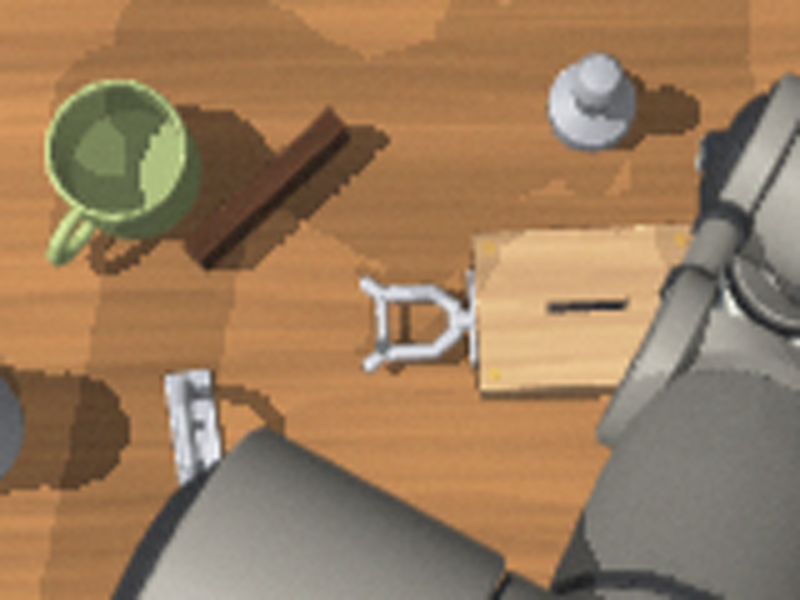

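```bash
python3 g.py 589.7 -211.4 200 1.605 592 -205.5 200 1.65 595.4 -193.1 200 1.695 598 -184 200 1.74 599.3 -174.2 200 1.785
```

```text
t 2.48 pos [ 588.1 -236.3  201.6] rot [3.141 0.    1.605] F [-0.4  0.6 -0.6] w 50.1
[0.0248 0.0025 0.0016] wz -0.0002 rows 0.6
[0.0306 0.005  0.0016] wz -0.0452 rows 0.7
[0.0429 0.0088 0.0016] wz -0.0902 rows 1.1
[0.0519 0.0117 0.0016] wz -0.1352 rows 1.3
[0.0617 0.0133 0.0016] wz -0.1802 rows 1.5
```

```bash
python3 -m pendant '[[[0.013,0.0025,0.001],[0,0,0],0.05],[[0.020,0.0025,0.001],[0,0,0],0.05],[[0.0248,0.0025,0.001],[0,0,0],0.05],[[0.0306,0.005,0.001],[0,0,-0.045],0.05],[[0.037,0.007,0.001],[0,0,-0.068],0.05],[[0.043,0.009,0.001],[0,0,-0.09],0.05],[[0.0475,0.0105,0.001],[0,0,-0.112],0.05],[[0.052,0.012,0.001],[0,0,-0.135],0.05],[[0.057,0.0127,0.001],[0,0,-0.158],0.05],[[0.062,0.0135,0.001],[0,0,-0.18],0.05]]'
python3 - <<'E'
from h import *
c=cam('top'); save(c,'pics/t2.png',(190,135,350,255),5)
c=cam('scene'); save(c,'pics/s2.png',(205,160,365,280),5)
E
python3 g.py
```

```text
time: 3.32
tool_pos: [599.5, -173.5, 200.4]
tcp_rot: [3.14, 0.001, 1.786]
contact_force: [0.5, -5.3, 3.3]
grip_width: 50.1
t 3.42 pos [ 599.3 -172.7  199.9] rot [ 3.141 -0.     1.786] F [ 2.  -1.7  1.1] w 50.2
```

View pics/t2.png

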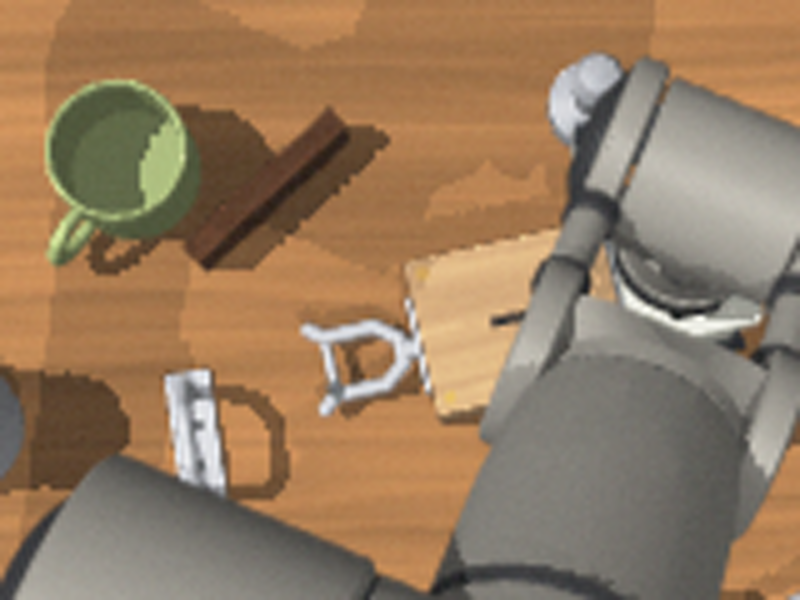

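The box has turned. Its lid's front corners are now at (405,263) and (441,420), and the hook's flare ends at (307,329) and (326,410).

```bash
cat > q.py <<'E'
from h import *
import pickle,sys
c=pickle.load(open('top0.pkl','rb'))
f=lambda u,v,z:ray(c,190+(u+.5)/5-.5,135+(v+.5)/5-.5,z)[:2]
a=list(map(float,sys.argv[1:]))
A,B=f(a[0],a[1],55),f(a[2],a[3],55); d=A-B; th=np.arctan2(d[1],d[0])+np.pi/2; u=np.array([np.cos(th),np.sin(th)]); n=np.array([-u[1],u[0]])
p=(A+B)/2-70*u; H=f((a[4]+a[6])/2,(a[5]+a[7])/2,20)
L=np.array([535,122]); print('width',np.linalg.norm(d),'yaw',th,'box',p,'flare mid in box',u@(H-p),n@(H-p),'leg in box',u@(L-p),n@(L-p))
o=get_obs()['tool_pos'][:2]; print('tool in box',u@(o-p),n@(o-p))
E
python3 q.py 405 263 441 420 307 329 326 410
```

```text
width 101.55947686729448 yaw 1.788040556985034 box [580.45909771 -98.38609087] flare mid in box 140.32594568827554 -1.9679606285823097 leg in box 225.00417412012803 -3.111308927217808
tool in box -76.6459498027898 -2.341572988560578
```

```bash
python3 -m pendant '[[[0.008,0,0],[0,0,0],0.05],[[0.016,0,0],[0,0,0],0.05],[[0.024,0,0],[0,0,0],0.05],[[0.032,0,0],[0,0,0],0.05],[[0.040,0,0],[0,0,0],0.05],[[0.048,0,0],[0,0,0],0.05],[[0.056,0,0],[0,0,0],0.05],[[0.064,0,0],[0,0,0],0.05],[[0.070,0,0],[0,0,0],0.05],[[0.074,0,0],[0,0,0],0.05]]'
python3 - <<'E'
from h import *
c=cam('top'); save(c,'pics/t3.png',(190,135,350,255),5)
E
python3 g.py
```

```text
time: 4.25
tool_pos: [583.0, -100.4, 199.8]
tcp_rot: [-3.141, -0.0, 1.785]
contact_force: [0.4, -4.5, 3.1]
grip_width: 49.9
t 4.3 pos [582.9 -99.9 199.6] rot [-3.141e+00 -1.000e-03  1.786e+00] F [ 0.5 -0.5  1.2] w 50.2
```

View pics/t3.png

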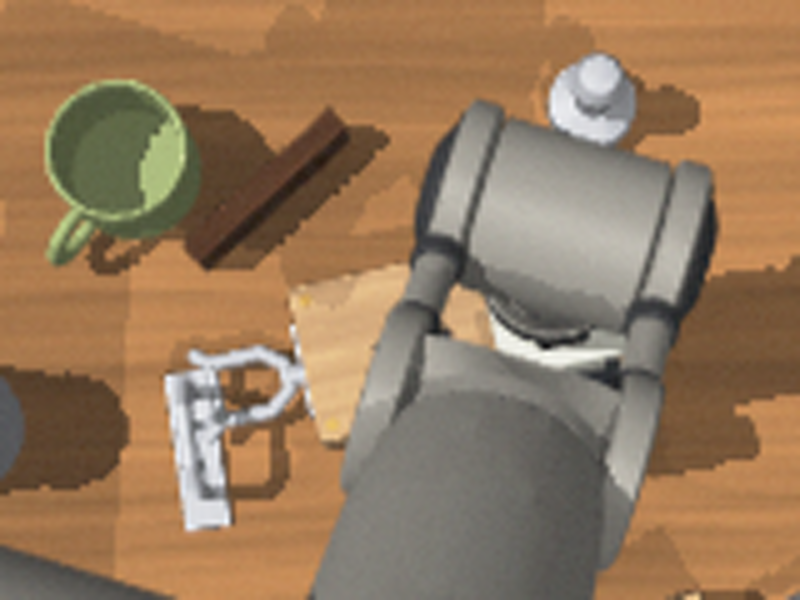

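The hook's mouth is now just short of the leg. The flare ends are at about (193,356) and (211,435), and the lid's front corners at (289,290) and (325,443).

```bash
python3 q.py 289 290 325 443 193 356 211 435
python3 - <<'E'
from h import *
c=cam('top')
for z in(5,20,75): print(z,(proj(c,[535,122,z])-[190,135])*5)
E
```

```text
width 99.04720822750575 yaw 1.800369069994216 box [566.13485965 -25.60305314] flare mid in box 141.58722982295956 -2.040762523699403 leg in box 150.81559206976885 -3.2707752768751073
tool in box -76.17966727159771 0.5663151983565525
5 [[188.8001765  397.33276813]]
20 [[185.59814189 395.0094263 ]]
75 [[173.15520046 385.98103975]]
```

```bash
python3 -m pendant '[[[0.008,0,0],[0,0,0],0.05],[[0.016,0,0],[0,0,0],0.05],[[0.024,0,0],[0,0,0],0.05],[[0.031,0,0],[0,0,0],0.05],[[0.037,0,0],[0,0,0],0.05],[[0.042,0,0],[0,0,0],0.05],[[0.047,0,0],[0,0,0],0.05],[[0.050,0,0],[0,0,0],0.05],[[0.053,0,0],[0,0,0],0.05],[[0.053,0,0],[0,0,0],0.05]]'
python3 - <<'E'
from h import *
c=cam('top'); save(c,'pics/t4.png',(190,175,290,250),8)
c=cam('scene'); save(c,'pics/s4.png',(255,160,355,235),8)
E
python3 g.py
```

```text
time: 5.18
tool_pos: [571.8, -48.7, 199.4]
tcp_rot: [-3.141, -0.001, 1.785]
contact_force: [-0.9, -0.0, -0.0]
grip_width: 50.3
t 5.28 pos [571.8 -49.  199.5] rot [-3.141e+00 -1.000e-03  1.785e+00] F [ 0.2 -0.6  0.5] w 49.9
```

View pics/t4.png

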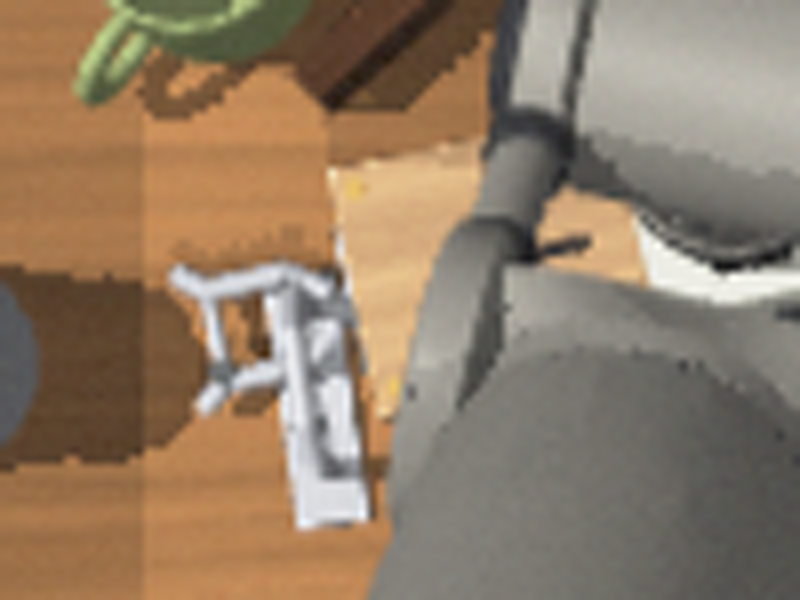

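The gate bar runs straight from about (210,290) to (220,375), so it is shut. The arch stands inside the U, in front of the bridge. I'll check the numbers.

```bash
python3 q.py 206 307 240.5 461 112 343 130.5 427; python3 g.py 571.8 -80 199.5 1.785 571.8 -80 300 1.785
```

```text
width 99.4090442375357 yaw 1.7945834264092528 box [555.15969355  26.65484476] flare mid in box 137.39653701527578 -18.909625932853828 leg in box 97.44154525790135 -1.5023745021103405
tool in box -77.518266821633 0.5289381319586619
t 5.28 pos [571.8 -49.  199.5] rot [-3.141e+00 -1.000e-03  1.785e+00] F [ 0.2 -0.6  0.5] w 49.9
[-0.0302 -0.0066  0.    ] wz -0.0003 rows 0.7
[-0.0302 -0.0066 -0.1005] wz -0.0003 rows 2.5
```

View pics/s4.png

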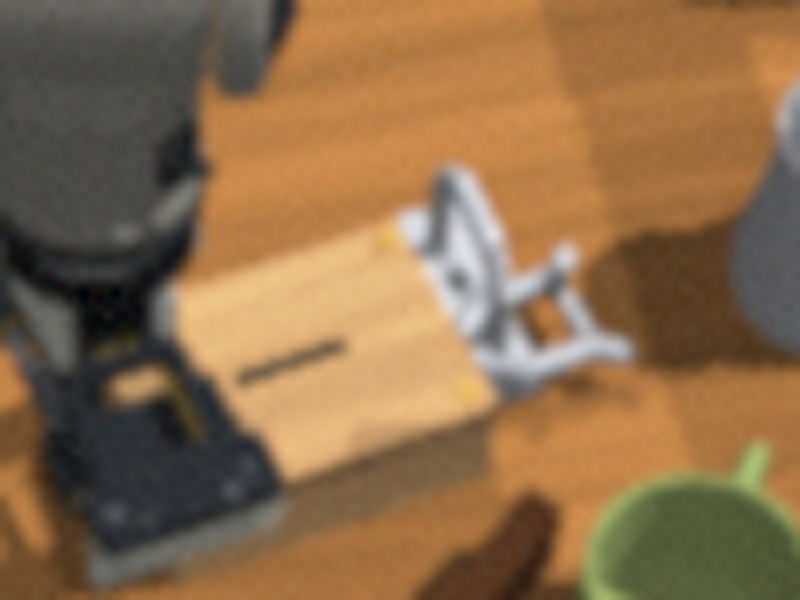

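Clipped: the leg is at x≈97, y≈-1.5 in the box frame and the gate is shut. Next I back off, rise, and go round to the box's +y side.

```bash
python3 -m pendant '[[[-0.015,0,0],[0,0,0],0.05],[[-0.03,0,0],[0,0,0],0.05],[[-0.03,0,-0.04],[0,0,0],0.05],[[-0.03,0,-0.08],[0,0,0],0.05],[[-0.03,0,-0.11],[0,0,0],0.05],[[-0.03,0,-0.11],[0,0,0],0.05]]'; python3 g.py 525 -45 310 1.0 481 -10 310 0.219
```

```text
time: 5.78
tool_pos: [580.1, -80.9, 316.6]
tcp_rot: [3.131, 0.006, 1.783]
contact_force: [1.1, 0.1, -0.4]
grip_width: 50.2
t 5.78 pos [580.1 -80.9 316.6] rot [3.131 0.006 1.783] F [ 1.1  0.1 -0.4] w 50.2
[ 0.0467 -0.0463  0.0066] wz 0.7834 rows 6.3
[ 0.0902 -0.082   0.0066] wz 1.5644 rows 12.5
```

```bash
python3 -m pendant '[[[0.0075,-0.0075,0],[0,0,0.12],0.05],[[0.015,-0.015,0],[0,0,0.24],0.05],[[0.0225,-0.0225,0],[0,0,0.36],0.05],[[0.03,-0.03,0],[0,0,0.48],0.05],[[0.037,-0.037,0],[0,0,0.6],0.05],[[0.044,-0.044,0],[0,0,0.72],0.05],[[0.051,-0.05,0],[0,0,0.84],0.05],[[0.058,-0.056,0],[0,0,0.96],0.05],[[0.065,-0.062,0],[0,0,1.08],0.05],[[0.072,-0.068,0],[0,0,1.2],0.05]]'; python3 g.py 481 -10 310 0.219 481 -10 203 .219
```

```text
time: 6.62
tool_pos: [496.6, -23.9, 309.5]
tcp_rot: [-3.141, -0.0, 0.578]
contact_force: [0.4, -0.3, 0.3]
grip_width: 50.7
t 6.62 pos [496.6 -23.9 309.5] rot [-3.141 -0.     0.578] F [ 0.4 -0.3  0.3] w 50.7
[-0.0054 -0.0201 -0.0005] wz 0.3586 rows 2.9
[-0.0054 -0.0201  0.1065] wz 0.3586 rows 2.9
```

```bash
python3 -m pendant '[[[-0.005,-0.02,0],[0,0,0.12],0.05],[[-0.005,-0.02,0],[0,0,0.24],0.05],[[-0.005,-0.02,0],[0,0,0.359],0.05],[[-0.005,-0.02,0],[0,0,0.359],0.05],[[-0.005,-0.02,0.035],[0,0,0.359],0.05],[[-0.005,-0.02,0.07],[0,0,0.359],0.05],[[-0.005,-0.02,0.106],[0,0,0.359],0.05],[[-0.005,-0.02,0.106],[0,0,0.359],0.05],[[-0.005,-0.02,0.106],[0,0,0.359],0.05]]'
python3 - <<'E'
from h import *
c=cam('scene'); save(c,'pics/s5.png',(225,150,365,255),5.5)
# tool poses for pushing round the leg
L=np.array([535,122.]); b=np.array([97,-1.5])
for th in (1.79,1.92,2.05,2.18,2.32):
    u=np.array([np.cos(th),np.sin(th)]); n=np.array([-u[1],u[0]]); p=L-b[0]*u-b[1]*n; t=p-20*u+58*n
    print(round(t[0],1),round(t[1],1),203,round(th-np.pi/2,3),end=' ')
E
python3 g.py
```

```text
time: 7.37
tool_pos: [481.2, -9.6, 202.6]
tcp_rot: [-3.14, 0.004, 0.227]
contact_force: [0.9, -0.1, -0.0]
grip_width: 49.9
502.4 -5.1 203 0.219 519.1 -8.3 203 0.349 536.1 -9.3 203 0.479 553.2 -8.0 203 0.609 571.1 -4.2 203 0.749 t 7.42 pos [482.   -9.6 204.3] rot [-3.141  0.     0.227] F [ 0.5 -1.1 -0.1] w 50.0
```

View pics/s5.png

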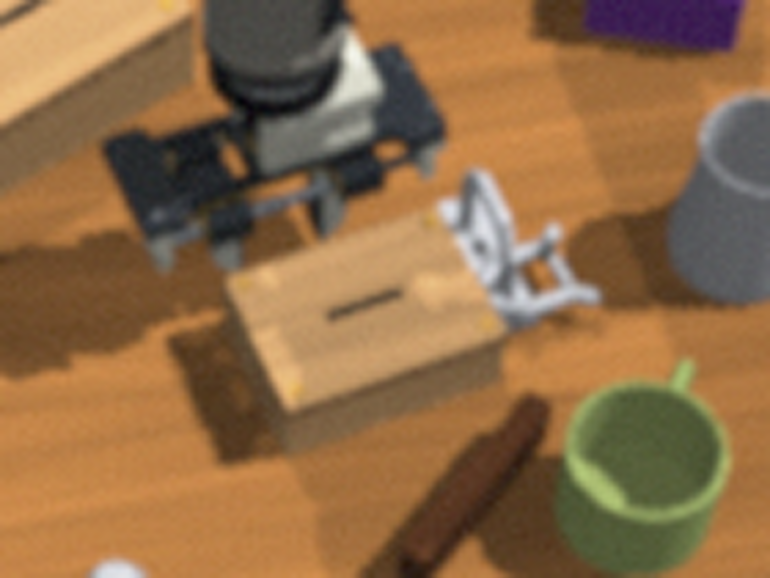

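```bash
python3 g.py 502.4 -5.1 203 0.227 519.1 -8.3 203 0.349 536.1 -9.3 203 0.479 553.2 -8.0 203 0.609 571.1 -4.2 203 0.749
```

```text
t 7.42 pos [482.   -9.6 204.3] rot [-3.141  0.     0.227] F [ 0.5 -1.1 -0.1] w 50.0
[0.0209 0.0002 0.0013] wz -0.0 rows 0.5
[0.0364 0.0071 0.0013] wz -0.122 rows 1.0
[0.0528 0.0119 0.0013] wz -0.252 rows 2.0
[0.0697 0.0145 0.0013] wz -0.382 rows 3.1
[0.088  0.0148 0.0013] wz -0.522 rows 4.2
```

```bash
python3 -m pendant '[[[0.011,0,0],[0,0,0],0.05],[[0.021,0,0],[0,0,0],0.05],[[0.026,0.0025,0],[0,0,-0.04],0.05],[[0.031,0.005,0],[0,0,-0.08],0.05],[[0.0364,0.007,0],[0,0,-0.122],0.05],[[0.042,0.009,0],[0,0,-0.165],0.05],[[0.0475,0.0105,0],[0,0,-0.208],0.05],[[0.053,0.012,0],[0,0,-0.252],0.05],[[0.0585,0.013,0],[0,0,-0.295],0.05],[[0.064,0.014,0],[0,0,-0.338],0.05]]'; python3 g.py 553.2 -8.0 203 0.609 567.1 -5.2 203 0.72 571.1 -4.2 203 0.749
```

```text
time: 8.25
tool_pos: [547.8, -8.8, 206.7]
tcp_rot: [3.139, -0.003, 0.567]
contact_force: [-1.5, -1.2, -1.2]
grip_width: 49.9
t 8.25 pos [547.8  -8.8 206.7] rot [ 3.139e+00 -3.000e-03  5.670e-01] F [-1.5 -1.2 -1.2] w 49.9
[0.005  0.0022 0.0037] wz -0.0417 rows 0.3
[0.0182 0.0073 0.0037] wz -0.1527 rows 1.2
[0.0221 0.0086 0.0037] wz -0.1817 rows 1.5
```

```bash
python3 -m pendant '[[[0.005,0.002,0],[0,0,-0.042],0.05],[[0.0095,0.004,0],[0,0,-0.08],0.05],[[0.014,0.0055,0],[0,0,-0.117],0.05],[[0.018,0.007,0],[0,0,-0.153],0.05],[[0.020,0.008,0],[0,0,-0.167],0.05],[[0.020,0.008,0],[0,0,-0.167],0.05]]'
python3 - <<'E'
from h import *
c=cam('scene'); save(c,'pics/s6.png',(255,165,345,235),8.5)
E
python3 g.py
```

```text
time: 8.75
tool_pos: [569.0, -4.8, 206.2]
tcp_rot: [3.138, -0.002, 0.732]
contact_force: [0.1, -0.9, 1.5]
grip_width: 49.8
t 8.8 pos [568.7  -4.6 205.7] rot [ 3.139e+00 -2.000e-03  7.310e-01] F [-0.2  0.4  0.2] w 49.9
```

View pics/s6.png

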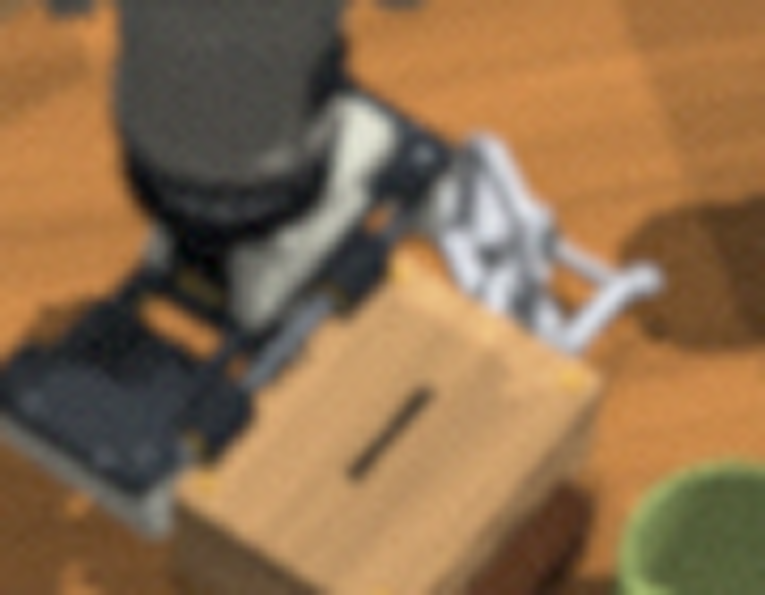

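The box is nearly parallel to the rail, and the leg is still in the hook with the gate bar across the mouth. Now I press on gently until the force rises.

```bash
python3 -m pendant '[[[0.001,0.0002,0],[0,0,-0.008],0.05],[[0.002,0.0004,0],[0,0,-0.016],0.05],[[0.003,0.0004,0],[0,0,-0.016],0.05],[[0.003,0.0004,0],[0,0,-0.016],0.05]]'; python3 -m pendant '[[[0.001,0,0],[0,0,0],0.05],[[0.002,0,0],[0,0,0],0.05],[[0.002,0,0],[0,0,0],0.05]]';python3 -m pendant '[[[0.001,0,0],[0,0,0],0.05],[[0.002,0,0],[0,0,0],0.05],[[0.002,0,0],[0,0,0],0.05]]'
```

```text
time: 9.13
tool_pos: [570.6, -2.9, 204.0]
tcp_rot: [3.141, 0.0, 0.747]
contact_force: [-1.9, -3.6, 2.6]
grip_width: 49.7
time: 9.38
tool_pos: [572.0, -1.5, 203.8]
tcp_rot: [-3.141, 0.001, 0.747]
contact_force: [-2.2, -4.6, 3.8]
grip_width: 50.2
time: 9.63
tool_pos: [573.4, -0.2, 203.7]
tcp_rot: [-3.141, 0.001, 0.747]
contact_force: [-3.0, -4.7, 2.5]
grip_width: 49.9
```

```bash
python3 -m pendant '[[[0.001,0,0],[0,0,0],0.05],[[0.0015,0,0],[0,0,0],0.05],[[0.0015,0,0],[0,0,0],0.05]]';python3 -m pendant '[[[0.001,0,0],[0,0,0],0.05],[[0.0015,0,0],[0,0,0],0.05],[[0.0015,0,0],[0,0,0],0.05]]';python3 -m pendant '[[[0.001,0,0],[0,0,0],0.05],[[0.0015,0,0],[0,0,0],0.05],[[0.0015,0,0],[0,0,0],0.05]]'
```

```text
time: 9.88
tool_pos: [573.9, 0.1, 203.7]
tcp_rot: [-3.141, 0.003, 0.748]
contact_force: [-5.8, -9.7, 6.6]
grip_width: 49.5
time: 10.13
tool_pos: [574.4, 0.4, 203.7]
tcp_rot: [-3.14, 0.006, 0.749]
contact_force: [-10.0, -14.4, 9.3]
grip_width: 49.7
time: 10.38
tool_pos: [574.8, 0.6, 203.7]
tcp_rot: [-3.139, 0.009, 0.749]
contact_force: [-14.9, -17.6, 12.4]
grip_width: 49.7
```

Firm contact with the rail at about 26 N. I'll back off and rise clear.

```bash
python3 -m pendant '[[[-0.005,0,0],[0,0,0],0.05],[[-0.02,0,0],[0,0,0],0.05],[[-0.035,0,0],[0,0,0],0.05],[[-0.035,0,0],[0,0,0],0.05],[[-0.035,0,-0.04],[0,0,0],0.05],[[-0.035,0,-0.08],[0,0,0],0.05],[[-0.035,0,-0.12],[0,0,0],0.05],[[-0.06,0.03,-0.14],[0,0,0],0.05],[[-0.09,0.06,-0.14],[0,0,0],0.05],[[-0.12,0.09,-0.14],[0,0,0],0.05]]'; python3 -m pendant '[[[-0.03,0.03,0],[0,0,0],0.05],[[-0.03,0.06,0],[0,0,0],0.05],[[-0.03,0.09,0],[0,0,0],0.05],[[-0.03,0.12,0],[0,0,0],0.05],[[-0.03,0.12,0],[0,0,0],0.05]]'
python3 - <<'E'
from h import *
a=cam('top'); b=cam('scene')
f=lambda c,x:cv2.resize(c['color'][x[1]:x[3],x[0]:x[2],::-1],(400,400),interpolation=cv2.INTER_CUBIC)
cv2.imwrite('pics/end.png',np.hstack([f(a,(200,140,300,240)),f(b,(250,150,350,250))]))
E
python3 g.py
```

```text
time: 11.22
tool_pos: [551.0, -141.1, 346.1]
tcp_rot: [3.137, -0.003, 0.75]
contact_force: [0.3, 0.9, 0.2]
grip_width: 50.0
time: 11.63
tool_pos: [612.0, -252.8, 342.6]
tcp_rot: [3.139, -0.001, 0.744]
contact_force: [-1.0, 0.7, -0.0]
grip_width: 50.2
t 11.73 pos [ 610.2 -249.6  342.6] rot [-3.14e+00 -1.00e-03  7.46e-01] F [-1.4  0.3 -0.9] w 50.0
```

View pics/end.png

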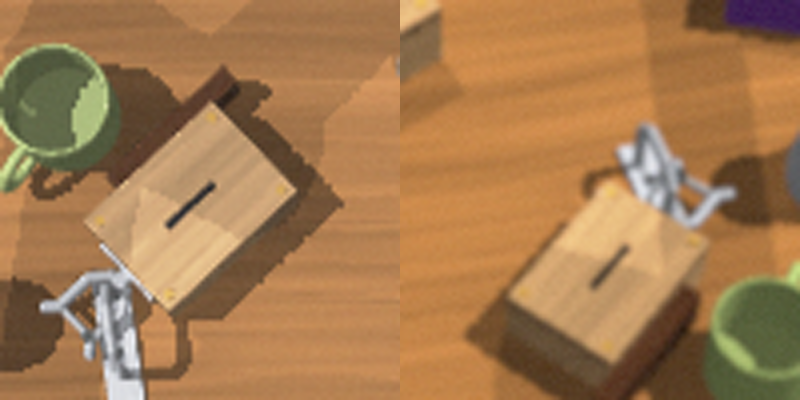

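The box lies on the rail and the leg is in the hook, with the gate bar across the mouth at about (45,308) to (90,352). The lid corners are at (213,102), (297,190), (170,312) and (85,224).

Run:
```python
from h import *
c=cam('top'); f=lambda u,v,z:ray(c,200+u/4,140+v/4,z)[:2]
B=np.array([f(*p,55) for p in[(213,102),(297,190),(170,312),(85,224)]]); p=B.mean(0)
d=B[3]+B[2]-B[0]-B[1]; th=np.arctan2(d[1],d[0]); u=np.array([np.cos(th),np.sin(th)]); n=np.array([-u[1],u[0]])
q=np.array([535,122])-p; print('box',p,'yaw',th,'leg in box',u@q,n@q,'rail ends in box y',[n@(np.array(r)-p) for r in((704.3,19.3),(615.4,106.8))])
```

```text
box [601.42450128  52.46043916] yaw 2.3355316066225607 leg in box 96.16609757888897 -0.21579832744673513 rail ends in box y [np.float64(-51.27292946882587), np.float64(-47.70601809593388)]
```

```bash
python3 -c "
from plant import close_job; print(close_job())"
```

```text
the job is handed in; nothing more can be done
None
```

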